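Restart the paused chess clock

TASK

The chess clock is paused with its rocker about level: restart it with slow, light fingertip presses, first pressing the large round button in the middle of its front step all the way in and letting it come back up, then pressing fully down the end of the rocker on the side of the player who has the spiral score pad (it stays down by itself). Never press the two small buttons or the other end of the rocker, do not push the clock about, and lift nothing. Leave the chess pieces, score pad, book and mug where they are, and finish with the hand clear.

Things in the scene. Friction and masses are not known exactly. Their poses are not given: they have to be found in the camera images.
- clock: loose grey chess clock, 0.5 kg, flat on the table: 130 mm deep (x), 200 wide (y); origin at the centre of its underside, x away from the robot (turned up to 0.35 rad), y left, z up. Front step (x -65 to -20) 30 mm high with three buttons in a row; back part 45 mm high with the rocker bar lying along y, pivot at x 42, z 66. Straight presses do not tip it
- resume (a joint): press of the large middle button in m: 0 is up, 0.009 is all the way in, on a hard stop; counts as in above 0.005. It springs back. Starts to move at about 1.5 N and is fully in at 5 N; press slowly (about 20 mm/s), for a fast finger hits the stop hard
- resume_top (a point): centre of the top of the large middle button (32 mm diameter, at x = -42, y = 0, z = 51 mm of the clock when up); it moves with the button
- small_left (a joint): press of the small button on the clock's left (+y) in m, 0 is up, 0.009 is in; must stay up. 16 mm diameter, 55 mm left of the large button, top equally high
- small_right (a joint): the same for the small button 55 mm right (-y) of the large one; must stay up
- rocker (a joint): tilt of the aluminium rocker bar in rad: 0 level, +0.14 its left (+y) end fully down, -0.14 its right (-y) end fully down. Starts within 0.03 of level. Stays where it is left; moving it takes about 1.6 N at an end pad; the pads travel about 10.5 mm down from level to a hard stop: press slowly (about 20 mm/s)
- rocker_left (a point): centre of the top of the rocker's left end pad (28 x 36 mm, 75 mm left of the pivot, top 72 mm above the table when level); it moves with the rocker
- rocker_right (a point): centre of the top of the rocker's right end pad, 75 mm right of the pivot, otherwise the same
- pad: the spiral score pad: white note pad 150 x 105 x 12 mm with a wire spiral along one short edge and a pencil lying on it, loose on the table to the left or right of the clock; the rocker end on its side is the one to press. Origin at the centre of its underside; leave it alone
- book: closed clothbound book, 170 x 110 x 28 mm, on the other player's side; origin at the centre of its underside; leave it alone
- mug: white mug, 80 mm wide, 92 mm high, origin at the centre of its underside; leave it alone
- king_a: loose turned wooden chess piece, origin at the centre of its underside; leave it alone; king on the board, 71 mm high, base 25 mm
- king_b: loose turned wooden chess piece, origin at the centre of its underside; leave it alone; king on the board, 71 mm high, base 25 mm
- rook: loose turned wooden chess piece, origin at the centre of its underside; leave it alone; rook on the board, 47 mm high, base 24 mm
- pawn: loose turned wooden chess piece, origin at the centre of its underside; leave it alone; pawn on the board, 41 mm high, base 22 mm
- bishop: loose turned wooden chess piece, origin at the centre of its underside; leave it alone; captured bishop beside the left end of the clock, 58 mm high, base 24 mm
- taken_pawn: loose turned wooden chess piece, origin at the centre of its underside; leave it alone; captured pawn beside the right end of the clock, 41 mm high, base 22 mm

How it is judged:
By the outcome, as a careful person would: the job done as asked, in the order asked, and still so for the second after the job is handed in, with the robot touching nothing.
It also fails if it takes over 32 s, if anything falls off the work surface, if the arm or the gripper's body presses on something with over 40 N, if the wrist force passes 120 N, or if a joint passes its speed limit or range.

ROBOT

A 6-joint arm with a two-finger parallel gripper is mounted at the origin on the work surface. World frame = base frame: x ahead of the robot, y to its left, z up, the work surface at z = 0. Lengths are in mm, angles in rad, forces in N, time in s.
With the tool pointing down it reaches from about 350 to 975 mm from the base axis. Payload 7.1 kg.
Tool frame: the origin (TCP) lies midway between the tips of the shut fingers; the grasp point (between the pads) lies 19 mm behind it; z points along the fingers, y is the line along which they close (so a half turn about z gives the same grasp; the last joint's range is limited). The gripper opens to 88 mm and grips with 3 to 60 N. Pads are 20 mm wide; open, the fingers measure 115 mm over their backs; the gripper's body (75 mm by 178 mm) begins 61 mm behind the grasp point.
Start: joints at [1.082, 0.423, 1.63, -0, 1.089, -0.019], TCP at [282.91, 557.285, 222.675] pointing down, gripper open.
Joint ranges: [-3, 3], [-0.9, 2.11], [0.09, 2.58], [-1.31, 4.45], [0.11, 2.69], [-2.54, 2.54]. Speed limits (rad/s): [2.39, 2.39, 3.01, 3.14, 3.14, 3.14].

INTERFACE

Orientations are given as a rotation vector (axis times angle).
In Python, from workcell import get_obs, get_image, camera_params, close_job gives the robot as it stands.
- The arm moves only by the shell command python3 -m creep 'ROWS' [OPENING]. ROWS is a JSON object of lists of equal length, an entry for each row: "delta_pos": the shift along the tool's x, y, z in m, a list of three; "twist": the turn, a rotation vector about the tool's x, y, z in degrees, a list of three. A call has 1 to 20 rows; each row shifts and turns the commanded pose from where the row before left it, along the tool's axes as they then stand; what a row does not reach is not made up. A row lasts 1/12 s, in which the tool goes at most 41.7 mm and 7.16 degrees, less where a joint would pass 70% of its speed; a pose out of reach is approached as far as the arm can. A call with a gripper value outside its range is refused whole. OPENING is the opening, from 0 (shut) to 1 (fully open), set as the call begins (- or left out, the last holds). The fingers move at their own pace and stop on an object; the grip force is fixed at half the most. Time passes only in rows, so rows that do not move let the fingers close. It gives the time, the measured TCP pose, the force, the opening and the grip force at its end, in the units of the state.
- get_obs(): the state, without advancing time (a new reading comes with each control period).
- get_image(name): name is "side" or "top" or "wrist"; returns (picture, depth): 400x640x3 uint8, red, green, blue; 400x640 float32, mm along the optical axis (not along the pixel's ray), 0 where there is no reading.
- camera_params(name): a dict with "camera_matrix" (3x3 intrinsics, pixels), "k1" (the pictures are not rectified: a ray, as slopes to the right and down, at radius r is drawn at 1 + k1 r^2 times it, then the intrinsics apply), "extrinsics" (4x4, takes a point from camera to world coordinates). Camera axes: x right, y down, z forward; pixel columns grow to the right and rows downward; lengths in mm; the calibration is good to about 2 mm. A picture is of the moment at which its call begins: read the wrist's pose just before it. camera_params takes no time and is no camera call; for the wrist camera it gives the pose at the moment of the call.
- close_job(): hands the job in; it is judged then, once.
The state is a dict: "t": time; "qpos": joint angles; "qvel": joint speeds; "joint_torque": joint torques, N m; "ee_pos": TCP position; "orientation": TCP orientation; "ft_force": force on the tool from outside, world axes, zero at the start; "moment": the same for the moment, N m; "width": finger opening in mm; "grasp_force": force on a finger pad.
Only numpy, scipy, OpenCV 4.12 (cv2) and the standard library are available. Lean on these libraries where they do the work, as an engineer would, in place of code of your own. Each camera call takes 0.05 s, during which the arm holds its last target. There are 200 camera calls.

## Working session

There is one attempt and no reset: what is moved stays moved. The work goes in short steps, Python scripts to look and compute and a shell command to move; the robot and the scene stay as the last step left them, time stands still between calls to the robot, and variables do not carry over. Pictures are saved under pics/ and viewed, at most 10 in all, crops included, and the job is handed in when it is done.

```bash
mkdir -p pics; cat > h.py <<'E'
import numpy as np, cv2
from workcell import *
def snap(n,f):
    P=camera_params(n); im,d=get_image(n); cv2.imwrite(f'pics/{f}.png',im[:,:,::-1]); np.savez(f'pics/{f}.npz',im=im,d=d,K=P['camera_matrix'],k1=P['k1'],E=P['extrinsics'])
def cloud(f):
    z=np.load(f'pics/{f}.npz'); K=np.array(z['K']);k1=float(z['k1']);E=z['E'];d=z['d']
    v,u=np.mgrid[:d.shape[0],:d.shape[1]]
    X=(u-K[0,2])/K[0,0];Y=(v-K[1,2])/K[1,1];x,y=X.copy(),Y.copy()
    for _ in range(20):
        s=1+k1*(x*x+y*y); x,y=X/s,Y/s
    p=np.stack([x*d,y*d,d,np.ones_like(d)],-1)@E.T
    p=p[...,:3]; p[d==0]=np.nan; return z['im'],p
E
python3 - <<'E'
from h import *
print({k:np.round(v,3) for k,v in get_obs().items()})
snap('top','top0');snap('side','side0')
im=np.hstack([cv2.imread('pics/top0.png')]);cv2.imwrite('pics/a.png',im)
E
```

```text
{'t': np.float64(0.0), 'qpos': array([ 1.082,  0.424,  1.631, -0.   ,  1.089, -0.019]), 'qvel': array([-0.   ,  0.   , -0.003,  0.001, -0.001,  0.002]), 'joint_torque': array([-2.0000e-03, -5.4461e+01, -2.7367e+01,  6.4000e-02,  2.3000e-02,
       -0.0000e+00]), 'ee_pos': array([282.652, 556.811, 221.911]), 'orientation': array([-7.310e-01, -3.055e+00,  2.000e-03]), 'ft_force': array([-0.295,  0.476, -0.002]), 'moment': array([-0.085,  0.006, -0.062]), 'grasp_force': np.float64(0.0), 'width': np.float64(87.966)}
```

View pics/top0.png

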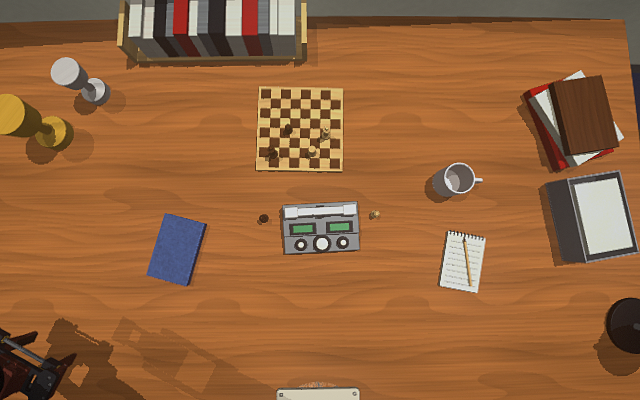

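View pics/side0.png

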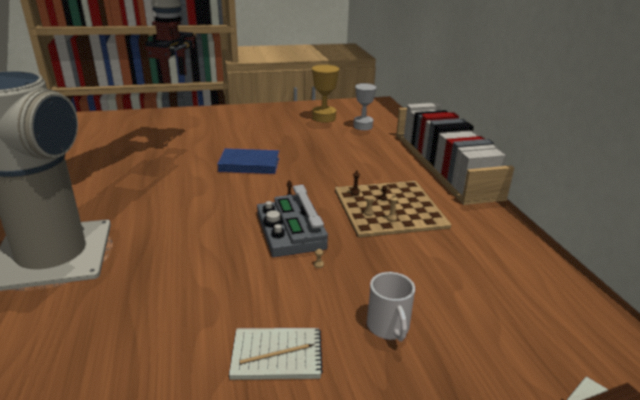

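The pad (465,262 in the top view) lies to the image right of the clock (320,228) and the book (177,250) to the left. Image left should be +y, since the gripper is at lower left. I'll check this by measuring.

```bash
python3 - <<'E'
from h import *
im,p=cloud('top0')
for n,(u,v) in dict(pad=(455,275),book=(177,250),btn=(322,243),sl=(301,245),sr=(343,242),rkL=(291,212),rkR=(350,209),table=(320,300)).items(): print(n,np.round(np.nanmedian(p[v-1:v+2,u-1:u+2].reshape(-1,3),axis=0),1))
w=p[195:262,270:370].reshape(-1,3); c=w[(w[:,2]>20)&(w[:,2]<90)]
# big component only via clock body: exclude isolated pieces
r=p.copy(); m=((r[...,2]>18)&(r[...,2]<95)).astype(np.uint8); n,l,s,_=cv2.connectedComponentsWithStats(m); k=l[228,320]; print(s[k])
b=p[l==k]; (cx,cy),wh,a=cv2.minAreaRect(b[:,:2].astype(np.float32)); print(cx,cy,wh,a)
# buttons/rocker by height
h=b[b[:,2]>61]; print('rocker',len(h),h.mean(0)); q=h-h.mean(0); U,S,V=np.linalg.svd(q[:,:2],full_matrices=False); print(V[0],np.arctan2(-V[0][0],V[0][1]))
t=q[:,:2]@V[0]; print(t.min(),t.max()); print(np.polyfit(t,h[:,2],1))
big=cv2.resize(im[195:262,260:385],None,fx=6,fy=6,interpolation=cv2.INTER_CUBIC); cv2.imwrite('pics/crop.png',big[:,:,::-1])
E
```

```text
pad [ 398.1 -374.5   13. ]
book [473.9 368.7  30. ]
btn [489.8 -15.1  57.6]
sl [485.4  39.1  57. ]
sr [491.8 -69.3  57.6]
rkL [569.7  63.6  76.4]
rkR [576.1 -87.4  72.6]
table [335.7  -9.6   1.7]
[ 282  201   78   53 3724]
530.8224487304688 -13.067893981933594 (130.39657592773438, 200.57894897460938) 2.4282121658325195
rocker 679 [572.83357445 -10.30504009  72.73198141]
[-0.04162757  0.9991332 ] 0.041639603092457574
-93.65823446263427 92.3418555574722
[2.66516937e-02 7.27319814e+01]
```

View pics/crop.png

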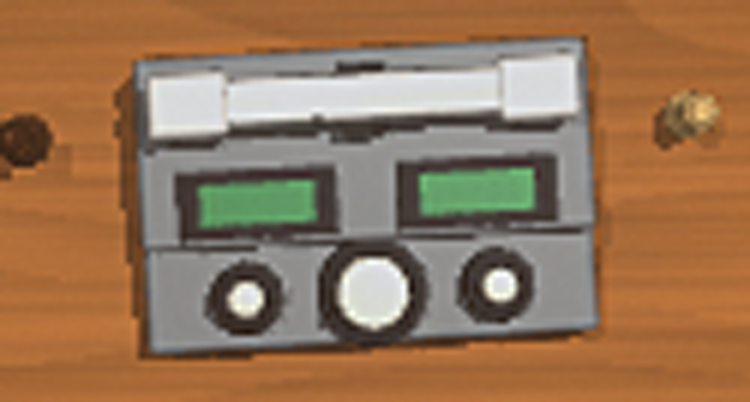

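Pose measured. The clock centre is (530.8, -13.1), yaw is about 0.042, and its footprint of 130x200 matches. The pad is at y=-374, on the right (-y), so the rocker's right end is the one to press. Next I'll turn to align with the clock and shut the fingers.

```bash
python3 -m creep '{"delta_pos":[[0,0,0],[0,0,0],[0,0,0],[0,0,0],[0,0,0]],"twist":[[0,0,-5.85],[0,0,-5.85],[0,0,-5.85],[0,0,-5.85],[0,0,-5.85]]}' 0
cat > go.py <<'E'
import sys
from h import *
from scipy.spatial.transform import Rotation as R
o=get_obs(); M=R.from_rotvec(o['orientation']).as_matrix()
print(np.round(M,3).tolist(), o['ee_pos'].round(1), o['ft_force'].round(2), round(float(o['t']),2))
print('tool delta mm',(M.T@(np.array(list(map(float,sys.argv[1:4])))-o['ee_pos'])).round(1))
E
python3 go.py 489 -15 160
```

```text
t: 0.52
ee_pos: [282.7, 557.0, 222.2]
orientation: [0.072, -3.14, 0.001]
ft_force: [-0.2, 0.0, 0.3]
width: 58.0
grasp_force: 0.0
[[-0.999, -0.046, -0.0], [-0.046, 0.999, -0.001], [0.0, -0.001, -1.0]] [282.7 557.  222.2] [-0.2   0.04  0.32] 0.52
tool delta mm [-179.9 -580.8   62.6]
```

```bash
python3 -m creep '{"delta_pos":[[-0.009,-0.029,0.003],[-0.009,-0.029,0.003],[-0.009,-0.029,0.003],[-0.009,-0.029,0.003],[-0.009,-0.029,0.003],[-0.009,-0.029,0.003],[-0.009,-0.029,0.003],[-0.009,-0.029,0.003],[-0.009,-0.029,0.003],[-0.009,-0.029,0.003],[-0.009,-0.029,0.003],[-0.009,-0.029,0.003],[-0.009,-0.029,0.003],[-0.009,-0.029,0.003],[-0.009,-0.029,0.003],[-0.009,-0.029,0.003],[-0.009,-0.029,0.003],[-0.009,-0.029,0.003],[-0.009,-0.029,0.003],[-0.009,-0.029,0.003]],"twist":[[0,0,0],[0,0,0],[0,0,0],[0,0,0],[0,0,0],[0,0,0],[0,0,0],[0,0,0],[0,0,0],[0,0,0],[0,0,0],[0,0,0],[0,0,0],[0,0,0],[0,0,0],[0,0,0],[0,0,0],[0,0,0],[0,0,0],[0,0,0]]}' 0
python3 go.py 489 -15 70; python3 -c "
from h import *
snap('wrist','w0')"
```

```text
t: 2.18
ee_pos: [486.4, -16.4, 162.4]
orientation: [0.064, -3.141, -0.0]
ft_force: [0.0, 0.3, -0.8]
width: 0.3
grasp_force: 0.0
[[-0.999, -0.041, -0.0], [-0.041, 0.999, 0.0], [0.0, 0.0, -1.0]] [486.4 -16.4 162.4] [ 0.04  0.32 -0.8 ] 2.18
tool delta mm [-2.7  1.3 92.4]
```

View pics/w0.png

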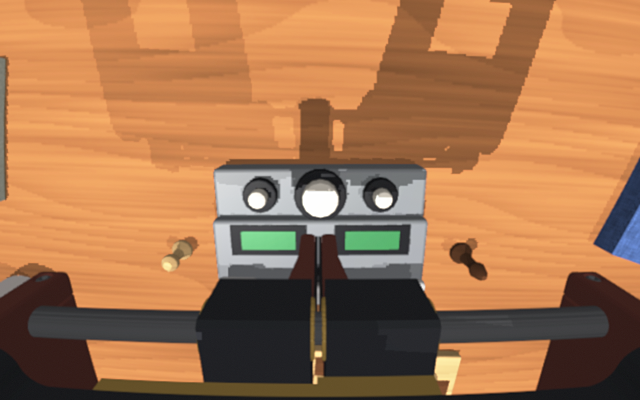

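The wrist view has the large button at (320,199), the small ones at (257,199) and (383,199), and the shut fingertips near (318,240). I'll check the button's position with this camera's depth.

```bash
python3 - <<'E'
from h import *
im,p=cloud('w0')
for n,(u,v) in dict(btn=(320,199),sl=(383,199),sr=(257,200),stepL=(410,185),stepR=(225,185),table=(150,180),tip=(318,240)).items(): print(n,np.round(np.nanmedian(p[v-3:v+4,u-3:u+4].reshape(-1,3),axis=0),1))
m=(im.min(-1)>200); n,l,s,c=cv2.connectedComponentsWithStats(m.astype(np.uint8)); k=l[199,320]; q=p[l==k]; print(len(q),np.nanmin(q,0),np.nanmax(q,0),np.nanmedian(q,0))
E
```

```text
btn [487.2 -11.7  55.9]
sl [485.   42.5  56. ]
sr [490.3 -65.9  55.9]
stepL [477.4  72.   31.1]
stepR [ 484.3 -100.2   30.6]
table [ 489.6 -187.1    0.7]
tip [476.8 -14.  169. ]
780 [479.34468101 -26.41875165  53.32884039] [503.03585882   3.22843991  58.12855491] [489.87084496 -11.65076585  55.88138608]
```

Both cameras agree to within about 3 mm, giving a button centre of about (489, -13.5) and a top at z of about 51 to 56. Descend to just above it.

```bash
python3 -m creep '{"delta_pos":[[-0.0027,0.0028,0.01],[0,0,0.015],[0,0,0.015],[0,0,0.015],[0,0,0.015],[0,0,0.012],[0,0,0.008],[0,0,0.004],[0,0,0],[0,0,0]],"twist":[[0,0,0],[0,0,0],[0,0,0],[0,0,0],[0,0,0],[0,0,0],[0,0,0],[0,0,0],[0,0,0],[0,0,0]]}' 0; python3 go.py 489 -13.5 51
```

```text
t: 3.07
ee_pos: [488.9, -11.6, 68.7]
orientation: [0.065, -3.141, -0.0]
ft_force: [-0.3, 0.0, 0.4]
width: 0.7
grasp_force: 0.0
[[-0.999, -0.041, -0.0], [-0.041, 0.999, 0.0], [0.0, 0.0, -1.0]] [488.9 -11.6  68.7] [-0.31  0.02  0.38] 3.07
tool delta mm [ 0.  -1.9 17.7]
```

```bash
python3 -m creep '{"delta_pos":[[0,-0.001,0.002],[0,-0.001,0.002],[0,0,0.002],[0,0,0.002],[0,0,0.002],[0,0,0]],"twist":[[0,0,0],[0,0,0],[0,0,0],[0,0,0],[0,0,0],[0,0,0]]}' 0
python3 -m creep '{"delta_pos":[[0,0,0.0016],[0,0,0.0016],[0,0,0.0016]],"twist":[[0,0,0],[0,0,0],[0,0,0]]}' 0
python3 -m creep '{"delta_pos":[[0,0,0.0016],[0,0,0.0016]],"twist":[[0,0,0],[0,0,0]]}' 0
```

```text
t: 3.57
ee_pos: [488.9, -14.0, 58.4]
orientation: [0.064, -3.141, -0.0]
ft_force: [0.2, -0.2, -1.1]
width: 0.1
grasp_force: 0.0
t: 3.82
ee_pos: [489.1, -14.0, 53.8]
orientation: [-0.064, 3.141, -0.0]
ft_force: [-0.4, 0.8, 1.8]
width: 0.7
grasp_force: 1.0
t: 3.98
ee_pos: [489.1, -14.0, 50.6]
orientation: [-0.064, 3.141, -0.0]
ft_force: [-0.1, -0.2, 3.3]
width: 0.6
grasp_force: 1.6
```

```bash
python3 -m creep '{"delta_pos":[[0,0,0.0015],[0,0,0.0015]],"twist":[[0,0,0],[0,0,0]]}' 0
python3 -m creep '{"delta_pos":[[0,0,0.001],[0,0,0.0005]],"twist":[[0,0,0],[0,0,0]]}' 0
```

```text
t: 4.15
ee_pos: [489.1, -14.0, 47.7]
orientation: [-0.064, 3.141, -0.0]
ft_force: [-0.2, -1.0, 4.0]
width: 0.8
grasp_force: 2.2
t: 4.32
ee_pos: [489.2, -14.0, 46.2]
orientation: [-0.064, 3.141, -0.0]
ft_force: [-2.8, 0.1, 11.3]
width: 0.2
grasp_force: 5.5
```

It hit the hard stop at z of about 46.5 after 8 to 9 mm of travel (11 N). Release slowly, lift, and move above the rocker's right pad.

```bash
python3 -m creep '{"delta_pos":[[0,0,-0.001],[0,0,-0.002],[0,0,-0.002],[0,0,-0.002],[0,0,-0.002],[0,0,-0.003],[0,0,-0.005],[0,0,-0.01],[0,0,-0.015],[0,0,-0.015],[-0.0137,-0.0105,0],[-0.014,-0.013,0],[-0.014,-0.013,0],[-0.014,-0.013,0],[-0.014,-0.013,0],[-0.014,-0.013,0],[0,0,0],[0,0,0]],"twist":[[0,0,0],[0,0,0],[0,0,0],[0,0,0],[0,0,0],[0,0,0],[0,0,0],[0,0,0],[0,0,0],[0,0,0],[0,0,0],[0,0,0],[0,0,0],[0,0,0],[0,0,0],[0,0,0],[0,0,0],[0,0,0]]}' 0
python3 go.py 576 -86 72; python3 -c "
from h import *
snap('top','t1');snap('wrist','w1')
im,p=cloud('w1')
for n,(u,v) in dict(btn=(0,0)).items(): pass
m=(im.min(-1)>200); n,l,s,c=cv2.connectedComponentsWithStats(m.astype(np.uint8))
for k in range(1,n):
  if s[k,4]>60: print(c[k].round(),s[k,4],np.nanmedian(p[l==k],0).round(1))
"
```

```text
t: 5.82
ee_pos: [575.8, -86.3, 103.6]
orientation: [-0.062, 3.141, 0.0]
ft_force: [-0.4, -0.6, 0.1]
width: 0.8
grasp_force: 0.0
[[-0.999, -0.04, 0.0], [-0.04, 0.999, 0.0], [-0.0, 0.0, -1.0]] [575.8 -86.3 103.6] [-0.43 -0.62  0.09] 5.82
tool delta mm [-0.2  0.3 31.6]
[307.  94.] 2169 [491.3 -94.2  30.8]
[349.  94.] 454 [490.6 -66.8  55.6]
[306. 175.] 212 [547.7 -93.6  46. ]
[544. 232.] 1810 [570.2  65.2  74.8]
[296. 242.] 84 [584.  -97.   70.3]
[445. 241.] 344 [579.    1.4  71.9]
```

View pics/w1.png

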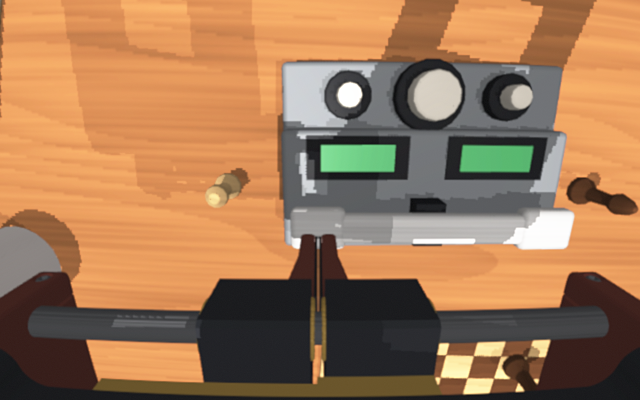

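The rocker pads lie where I expected: the left one measures (570, 65), which puts the right one at about (576, -85), directly under the fingers. The button at (435,95) is back up. Descend and press slowly.

```bash
python3 -m creep '{"delta_pos":[[0,0.0008,0.008],[0,0,0.007],[0,0,0.004],[0,0,0.002],[0,0,0.0016],[0,0,0.0016],[0,0,0.0016],[0,0,0]],"twist":[[0,0,0],[0,0,0],[0,0,0],[0,0,0],[0,0,0],[0,0,0],[0,0,0],[0,0,0]]}' 0
python3 -m creep '{"delta_pos":[[0,0,0.0016],[0,0,0.0016],[0,0,0.0016]],"twist":[[0,0,0],[0,0,0],[0,0,0]]}' 0
python3 -m creep '{"delta_pos":[[0,0,0.0016],[0,0,0.0016]],"twist":[[0,0,0],[0,0,0]]}' 0
python3 -m creep '{"delta_pos":[[0,0,0.0016],[0,0,0.0016]],"twist":[[0,0,0],[0,0,0]]}' 0
```

```text
t: 6.58
ee_pos: [575.6, -85.2, 77.1]
orientation: [0.064, -3.141, -0.0]
ft_force: [0.4, -0.7, -0.4]
width: 0.5
grasp_force: 0.0
t: 6.83
ee_pos: [575.8, -85.3, 72.6]
orientation: [-0.064, 3.141, -0.0]
ft_force: [1.3, 0.5, 0.1]
width: 0.1
grasp_force: 0.0
t: 7.0
ee_pos: [575.7, -85.3, 69.3]
orientation: [-0.064, 3.141, -0.0]
ft_force: [-0.3, 0.3, 1.9]
width: 0.7
grasp_force: 0.9
t: 7.17
ee_pos: [575.8, -85.3, 66.2]
orientation: [-0.064, 3.141, -0.0]
ft_force: [-1.3, 0.3, 2.7]
width: 0.3
grasp_force: 0.9
```

```bash
python3 -m creep '{"delta_pos":[[0,0,0.0015],[0,0,0.001]],"twist":[[0,0,0],[0,0,0]]}' 0
python3 -m creep '{"delta_pos":[[0,0,0.001],[0,0,0.0005]],"twist":[[0,0,0],[0,0,0]]}' 0
```

```text
t: 7.33
ee_pos: [575.8, -85.3, 63.6]
orientation: [-0.064, 3.141, -0.0]
ft_force: [0.1, 0.3, 1.7]
width: 0.7
grasp_force: 0.9
t: 7.5
ee_pos: [575.8, -85.2, 62.4]
orientation: [-0.064, 3.141, -0.0]
ft_force: [-0.6, -0.4, 7.8]
width: 0.5
grasp_force: 4.0
```

```bash
python3 -m creep '{"delta_pos":[[0,0,0.0005],[0,0,0]],"twist":[[0,0,0],[0,0,0]]}' 0
python3 -m creep '{"delta_pos":[[0,0,-0.001],[0,0,-0.002],[0,0,-0.003],[0,0,-0.006],[0,0,-0.012],[0,0,-0.02],[0.01,0,-0.025],[0.02,0,-0.025],[0.03,0,-0.025],[0.03,0,-0.02],[0.03,0,0],[0.03,0,0],[0.02,0,0],[0,0,0],[0,0,0]],"twist":[[0,0,0],[0,0,0],[0,0,0],[0,0,0],[0,0,0],[0,0,0],[0,0,0],[0,0,0],[0,0,0],[0,0,0],[0,0,0],[0,0,0],[0,0,0],[0,0,0],[0,0,0]]}' 0
python3 - <<'E'
from h import *
snap('wrist','w2');snap('side','s2');snap('top','t2')
im,p=cloud('side0');im2,p2=cloud('s2')
a=cv2.resize(im[170:270,240:340],None,fx=4,fy=4);b=cv2.resize(im2[170:270,240:340],None,fx=4,fy=4);cv2.imwrite('pics/cmp.png',np.hstack([a,b])[:,:,::-1])
for f in ('top0','t2'):
  _,q=cloud(f)
  for c in ((576,-85),(570,65)):
    m=np.hypot(q[...,0]-c[0],q[...,1]-c[1])<9; print(f,c,np.nanmedian(q[m],0).round(1))
E
```

```text
t: 7.67
ee_pos: [575.9, -85.2, 62.3]
orientation: [-0.064, 3.141, -0.0]
ft_force: [-2.1, -0.7, 7.7]
width: 0.3
grasp_force: 3.9
t: 8.92
ee_pos: [406.0, -92.3, 201.8]
orientation: [-0.063, 3.139, -0.001]
ft_force: [0.5, -0.1, -0.3]
width: 0.6
grasp_force: 0.0
top0 (576, -85) [576.1 -84.7  72.4]
top0 (570, 65) [569.7  66.   76.1]
t2 (576, -85) [576.5 -85.7  63.6]
t2 (570, 65) [569.3  65.6  84.6]
```

View pics/cmp.png

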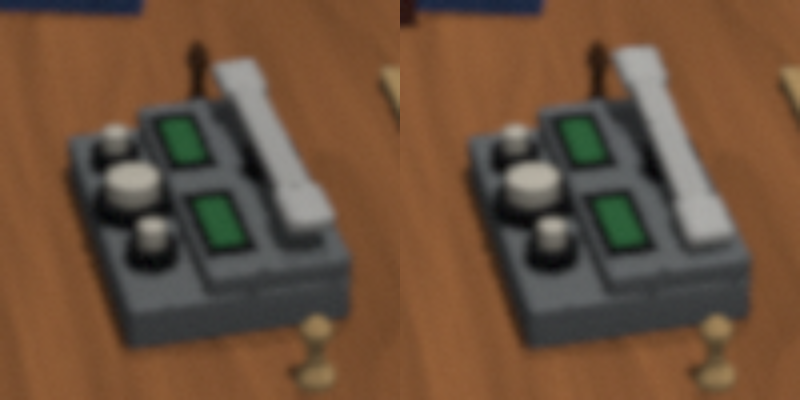

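View pics/t2.png

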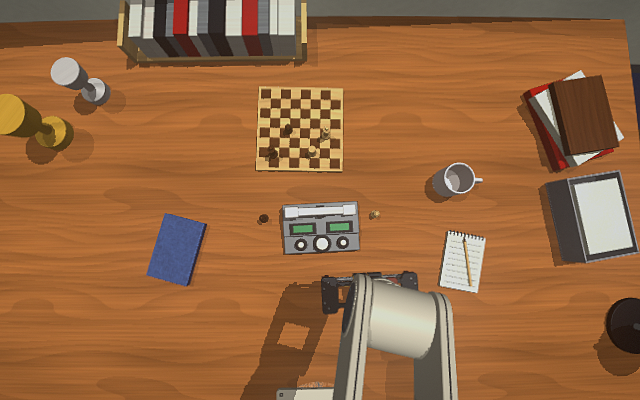

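The rocker's right end is fully down: the pads differ by 21 mm over 150 mm, which is 0.14 rad. The large button is back up, the clock and other objects haven't moved, and the hand is clear.

```bash
python3 -c "
from workcell import *
print(close_job())"
```

```text
the job is handed in; nothing more can be done
None
```

The job is handed in: I pressed the large middle button fully in and it came back up, then pressed the rocker's right end (the score pad's side) fully down, where it stayed at about -0.14 rad; nothing else moved and the hand is clear.

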